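# Line up the quarter-turn fasteners and hold the access panel shut

### The job

The grey metal access panel on the blue instrument case stands proud on its springy seal because its two orange quarter-turn wings are not lined up. Turn each wing until it lies along its slot in the panel, then push on the black rubber pad in the middle of the panel until it is flush with the case all round, and finish while still holding it pressed there. Press firmly but do not force it, and leave the other things on the desk where they are.

Things in the scene. Friction and masses are not known exactly. Their poses are not given: they have to be found in the camera images.
- case: blue instrument case fixed to the desk, lying flat, 226 x 126 mm and 60 mm high; origin at the centre of its underside (desk level), long side along its own y, x across. Its rim is 60 mm above the desk; the panel sits in a recess in its top with 1 mm play each side. It stands anywhere in front of the robot, its y pointing roughly to the robot's left.
- press_pad (a point): centre of the top of the round black rubber pad (32 mm across, 2 mm thick) in the middle of the panel; z up. At rest 68 mm above the desk. Fully pressed it has sunk 6 mm, to 62 mm, where the panel meets a hard stop flush with the rim. The seal pushes back with about 3 N at first, rising by 1.1 N per mm to about 10 N at the stop; let go, the panel springs up again. While a wing is out of line its cross lugs under the panel block it after about 1 mm.
- panel_left_end (a point): centre line of the panel's top face, 5 mm in from its left (case +y) edge; the panel is loose aluminium, 200 x 100 x 8 mm, about 0.3 kg, its top 66 mm above the desk at rest and 60 mm when flush with the rim
- panel_right_end (a point): the same at its right (case -y) edge
- wing_left_grip (a point): left orange wing (64 mm from the case's centre towards +y), a flat upright fin to be pinched from above: 26 mm long along this point's x, 9 mm thick along its y, standing 25 mm clear of the panel at rest (top 91 mm above the desk); the point is on its turning axis, 80 mm above the desk. A white line runs along its top.
- wing_right_grip (a point): right orange wing (64 mm from the case's centre towards -y), built the same
- wing_left (a joint): angle of the left wing in rad about the vertical, counter-clockwise from above positive; 0 = its length along its slot, which runs along the case's x (across the panel, marked with orange dashes). Starts well out of line. Turns with light friction (0.06 N m), stays where it is left, and has no stop or click at 0 (stops only at +-1.6). The slot lets the panel down only within about 0.12 rad.
- wing_right (a joint): the same for the right wing; it starts turned the other way
- multimeter_mid (a point): middle of the yellow and black multimeter, 120 x 62 x 42 mm, a bystander
- flux_tin_mid (a point): middle of the round green and white tin, 50 mm across, 23 mm high, a bystander
- side_cutters_mid (a point): middle of the small red-handled side cutters, 118 x 38 x 11 mm, a bystander

How it is judged:
By the outcome, as a careful person would: the job done as asked, in the order asked, and still so for the second after the job is handed in, while the arm keeps its last pose, push and grip.
It also fails if it takes over 58 s, if anything falls off the work surface, if the arm or the gripper's body presses on something with over 40 N, if the wrist force passes 120 N, or if a joint passes its speed limit or range.

### The arm

A 6-joint arm with a two-finger parallel gripper is mounted at the origin on a cart in front of the work surface, level with it; the furniture and walls round the work are solid. World frame = base frame: x ahead of the robot, y to its left, z up, the work surface at z = 0. Lengths are in mm, angles in rad, forces in N, time in s.
With the tool pointing down it reaches from about 275 to 750 mm from the base axis. Payload 10.2 kg.
Tool frame: the origin (TCP) lies between the finger pads; the fingertips stand 22 mm ahead of it and the grasp point (between the pads) lies 3 mm ahead of it (ctrl.nose_length is the distance from the TCP to the fingertips, in mm); z points along the fingers, y is the line along which they close (so a half turn about z gives the same grasp; the last joint's range is limited). The gripper opens to 85 mm and grips with 20 to 120 N. Pads are 22 mm wide; open, the fingers measure 114 mm over their backs; the gripper's body (76 mm by 85 mm) begins 54 mm behind the grasp point. The pads swing forward as they close: fully open they stand 13 mm farther back than shut.
Start: joints at [1.113, 0.313, 1.498, -0, 1.331, -0.223], TCP at [122.153, 510.598, 253.294] pointing down, gripper open.
Joint ranges: [-2.94, 2.94], [-0.97, 2.17], [0.19, 2.56], [-1.23, 4.37], [0.02, 3.11], [-2.88, 2.88]. Speed limits (rad/s): [2.39, 2.39, 3.01, 3.14, 3.14, 3.14].

### API

Orientations are given as a unit quaternion [w, x, y, z].
In Python, from rig import sense, imaging, ctrl gives the robot as it stands. The module is installed in compiled form; this text tells all that it offers.
- The arm moves only by the tool apply_moves, never from a script. Its argument "commands" is a list of rows, each a list of 5 numbers: the gripper command: -1 is fully open, 1 is shut, values between are in proportion, then the shift along the tool's x, y, z in mm, then the turn about the tool's z in degrees. A call has 1 to 20 rows; each row shifts and turns the commanded pose from where the row before left it, along the tool's axes as they then stand; what a row does not reach is not made up. A row lasts 1/8 s, in which the tool goes at most 62.5 mm and 10.7 degrees, less where a joint would pass 70% of its speed; a pose out of reach is approached as far as the arm can. A call is refused whole if a number of a shift passes 62.5 or a number of a turn 10.7, either way. A call with a gripper value outside its range is refused whole. The fingers move at their own pace and stop on an object; "newtons" is the grip in N (left out, the last holds). Time passes only in rows, so rows that do not move let the fingers close. It gives the time, the measured TCP pose, the force, the opening and the grip force at its end, in the units of the state.
- sense(): the state, without advancing time (a new reading comes with each control period).
- imaging.capture(name): name is "scene" or "side" or "wrist"; returns the picture (480x640x3 uint8, blue, green, red); there is no depth.
- imaging.calibration(name): a dict with "camera_matrix" (3x3 intrinsics, pixels), "world_to_cam" (4x4, takes a point from world to camera coordinates). Camera axes: x right, y up, looking along -z (the intrinsics and any distortion apply to the point x, -y, -z); pixel columns grow to the right and rows downward; lengths in mm; the calibration is good to about 2 mm. A picture is of the moment at which its call begins: read the wrist's pose just before it. calibration takes no time and is no camera call; for the wrist camera it gives the pose at the moment of the call.
- ctrl.finish_job(): hands the job in; it is judged then, once.
The state is a dict: "time_s": time; "joints": joint angles; "dq": joint speeds; "tau": joint torques, N m; "eef_pos": TCP position; "ee_rot": TCP orientation; "force": force on the tool from outside, world axes, zero at the start; "wrist_torque": the same for the moment, N m; "grip_width": opening from 0.0 (shut) to 1.0 (fully open); "grip_force": force on a finger pad.
Only numpy, scipy, OpenCV 4.12 (cv2) and the standard library are available. Lean on these libraries where they do the work, as an engineer would, in place of code of your own. Each camera call takes 0.05 s, during which the arm holds its last target. There are 200 camera calls.

## Working session

There is one attempt and no reset: what is moved stays moved. The work goes in short steps, Python scripts to look and compute and a tool call to move; the robot and the scene stay as the last step left them, time stands still between calls to the robot, and variables do not carry over. Pictures are saved under pics/ and viewed, at most 10 in all, crops included, and the job is handed in when it is done.

Besides the shell and the picture viewer there is one more tool, called after "Emit:" as a command line: name --pt "numbers of a row" for each row, then --argument value for the rest. apply_moves: Moves the arm, as the interface text tells. Its arguments: {"type":"object","properties":{"commands":{"type":"array","items":{"type":"array","items":{"type":"number"}}},"newtons":{"type":"number"}},"required":["commands"]}

```bash
mkdir -p pics; python3 - <<'E'
from rig import sense, imaging, ctrl
import cv2,numpy as np
a=imaging.capture("scene");b=imaging.capture("side")
cv2.imwrite("pics/scene.png",a);cv2.imwrite("pics/side.png",b)
w=imaging.capture("wrist");cv2.imwrite("pics/wrist0.png",w)
for n in("scene","side","wrist"):
    c=imaging.calibration(n);print(n,{k:np.round(v,3).tolist() for k,v in c.items()})
s=sense();print(s,ctrl.nose_length)
E
```

```text
scene {'camera_matrix': [[522.704, 0.0, 326.688], [0.0, 522.704, 235.144], [0.0, 0.0, 1.0]], 'world_to_cam': [[-0.879, -0.476, 0.008, 592.489], [0.355, -0.644, 0.678, -205.812], [-0.318, 0.599, 0.735, -1064.126], [0.0, 0.0, 0.0, 1.0]]}
side {'camera_matrix': [[529.631, 0.0, 315.72], [0.0, 529.631, 246.148], [0.0, 0.0, 1.0]], 'world_to_cam': [[-0.873, -0.488, -0.005, 586.748], [0.303, -0.551, 0.778, -183.225], [-0.382, 0.677, 0.629, -1250.943], [0.0, 0.0, 0.0, 1.0]]}
wrist {'camera_matrix': [[341.64, 0.0, 320.394], [0.0, 341.64, 238.057], [0.0, 0.0, 1.0]], 'world_to_cam': [[0.231, 0.973, -0.0, -526.317], [-0.936, 0.223, -0.272, 35.262], [-0.265, 0.063, 0.962, -378.355], [0.0, 0.0, 0.0, 1.0]]}
{'time_s': 0.15, 'joints': array([ 1.11260467e+00,  3.13330367e-01,  1.49824458e+00,  2.24119364e-05,
        1.33098846e+00, -2.23369191e-01]), 'dq': array([-7.70473753e-04, -5.51884286e-04, -1.41280617e-03,  2.93929255e-06,
        3.10561805e-04, -2.46410687e-04]), 'tau': array([ 8.39486074e-04, -4.12368250e+01, -2.59801394e+01, -2.14337460e-04,
        3.15076264e-03, -5.28314638e-05]), 'eef_pos': array([122.06912995, 510.44418115, 252.86874384]), 'ee_rot': array([-1.72482946e-04,  1.17144291e-01,  9.93114787e-01, -4.53829571e-04]), 'force': array([ 0.5082037 , -0.00935952,  0.38278081]), 'wrist_torque': array([-0.04443802, -0.09115363,  0.06275397]), 'grip_force': 0.0, 'grip_width': 1.0030375669335425} 22.0
```

View pics/scene.png

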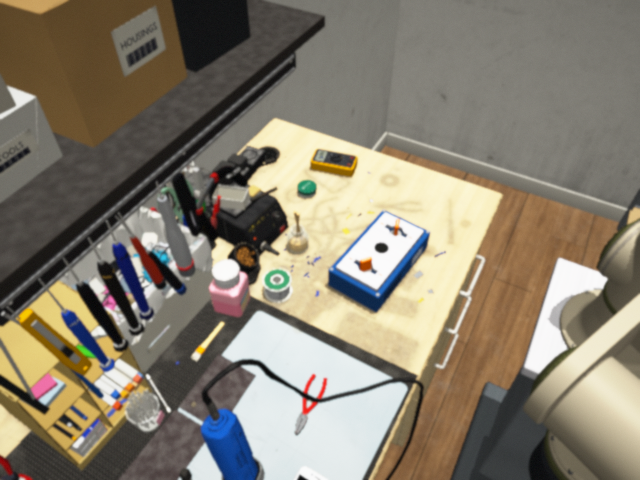

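View pics/side.png

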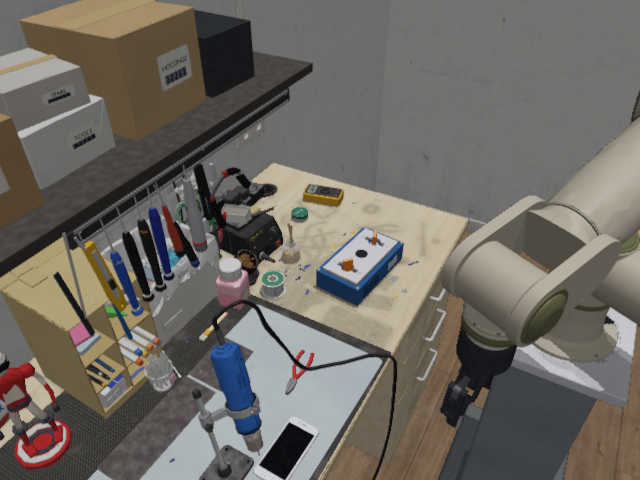

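Both pictures show the case: the pad is at about (381,248) in scene and (361,254) in side. The orange wings are at (397,228) and (365,265) in scene, and at (374,238) and (348,265) in side. The cutters, tin and meter are well clear.

```bash
cat > h.py <<'E'
import numpy as np,cv2
from rig import sense,imaging,ctrl
def ray(c,u,v):
    K=c["camera_matrix"];T=np.array(c["world_to_cam"]);R,t=T[:3,:3],T[:3,3]
    d=np.linalg.inv(K)@[u,v,1];d=R.T@(d*[1,-1,-1]);return -R.T@t,d/np.linalg.norm(d)
def plane(c,uv,z):
    o,d=ray(c,*uv);return o+d*(z-o[2])/d[2]
def tri(rs):
    A=sum(np.eye(3)-np.outer(d,d) for o,d in rs);b=sum((np.eye(3)-np.outer(d,d))@o for o,d in rs)
    p=np.linalg.solve(A,b);return p,[round(float(np.linalg.norm(np.cross(p-o,d))),1) for o,d in rs]
def orange(im):
    h=cv2.cvtColor(im,cv2.COLOR_BGR2HSV);return cv2.inRange(h,(5,150,100),(18,255,255))
def blue(im):
    h=cv2.cvtColor(im,cv2.COLOR_BGR2HSV);return cv2.inRange(h,(100,120,40),(125,255,255))
def blobs(m,a=20):
    n,l,s,c=cv2.connectedComponentsWithStats(m)
    return [(s[i][4],c[i].round(1).tolist(),s[i][:4].tolist()) for i in range(1,n) if s[i][4]>=a]
E
python3 - <<'E'
from h import *
S,D=imaging.calibration("scene"),imaging.calibration("side")
for n,a,b in(("pad",(381,248),(361,254)),("wA",(397,227),(374,237)),("wB",(365,265),(348,265))):
    p,e=tri([ray(S,*a),ray(D,*b)]);print(n,p.round(),e,plane(S,a,68 if n=="pad" else 80).round(),plane(D,b,68 if n=="pad" else 80).round())
for f in("scene","side"):
    im=cv2.imread(f"pics/{f}.png");print(f,blobs(orange(im)[200:300,300:450],8))
s=sense();W=imaging.calibration("wrist");T=W["world_to_cam"];print("wcam",(-T[:3,:3].T@T[:3,3]).round(),"tcp",s["eef_pos"].round())
E
```

```text
pad [505.  60.  55.] [0.9, 0.9] [502.  72.  68.] [498.  74.  68.]
wA [493.   8.  80.] [0.2, 0.2] [493.   8.  80.] [493.   8.  80.]
wB [510. 130.  68.] [2.3, 2.3] [508. 141.  80.] [502. 141.  80.]
scene [(np.int32(25), [95.8, 29.4], [94, 26, 5, 9]), (np.int32(103), [65.2, 64.6], [60, 59, 11, 12])]
side [(np.int32(27), [74.3, 39.2], [73, 33, 4, 12]), (np.int32(94), [47.5, 64.9], [43, 60, 10, 11])]
wcam [ 55. 528. 374.] tcp [122. 510. 253.]
```

View pics/wrist0.png

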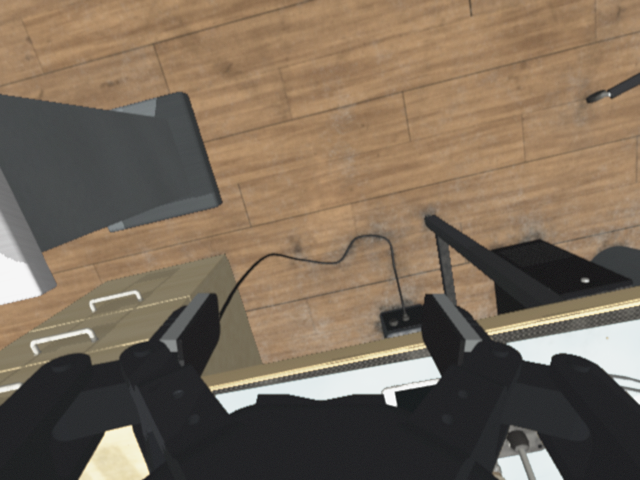

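The wrist picture shows only the floor and the desk edge. The measured heights and the wing spacing (about 130 mm) fit the text, so I'll move over the case.

Emit:
apply_moves --pt "-1 -15 -16 0 0" --pt "-1 -30 -32 0 0" --pt "-1 -30 -32 0 0" --pt "-1 -30 -32 0 0" --pt "-1 -30 -32 0 0" --pt "-1 -30 -32 0 0" --pt "-1 -30 -32 0 0" --pt "-1 -30 -32 0 0" --pt "-1 -35 -28 0 0" --pt "-1 -42 -15 0 0" --pt "-1 -42 -12 0 0" --pt "-1 -42 -12 0 0" --pt "-1 -42 -12 0 0" --pt "-1 -42 -12 0 0" --pt "-1 -30 -6 0 0" --pt "-1 0 0 0 0" --pt "-1 0 0 0 0"

```text
time_s: 2.28
eef_pos: [529.5, 66.9, 253.1]
ee_rot: [-0.0, 0.117, 0.993, 0.0]
force: [-0.9, -0.0, -0.8]
grip_width: 1.0
grip_force: 0.0
```

```bash
python3 - <<'E'
from h import *
s=sense();W=imaging.calibration("wrist");im=imaging.capture("wrist");cv2.imwrite("pics/w1.png",im);np.save("w1.npy",np.array(W["world_to_cam"]))
print(s["eef_pos"],s["ee_rot"],s["joints"].round(3),s["force"].round(2));print(blobs(orange(im)))
E
```

```text
[529.46265247  66.85884535 253.06830107] [-4.15006848e-04  1.16994962e-01  9.93132421e-01  3.93716645e-05] [-0.094  0.333  1.471  0.     1.338 -1.43 ] [-0.93 -0.02 -0.8 ]
[(np.int32(199), [391.1, 183.0], [377, 173, 30, 21]), (np.int32(194), [240.8, 200.1], [226, 190, 29, 22])]
```

View pics/w1.png

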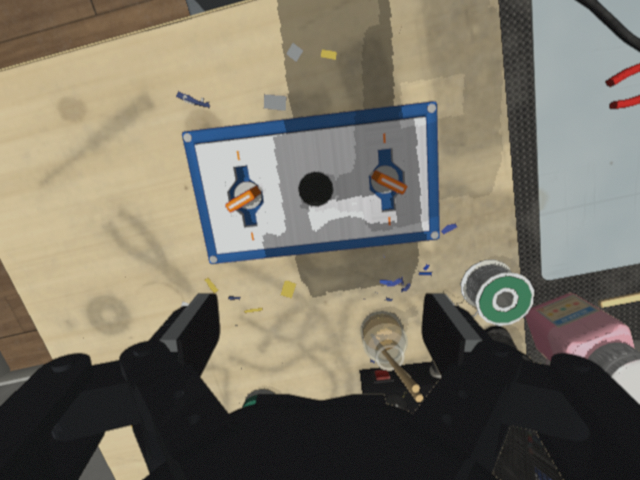

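The wrist view shows the whole case. The left wing is at (391,183) and the right wing at (241,200), both well out of line. The pad is at (316,189) and the rim corners at about (188,136), (432,107), (436,236) and (213,259).

```bash
python3 - <<'E'
from h import *
im=cv2.imread("pics/w1.png");c={"camera_matrix":imaging.calibration("wrist")["camera_matrix"],"world_to_cam":np.load("w1.npy")}
m=cv2.morphologyEx(blue(im),cv2.MORPH_CLOSE,np.ones((5,5)))
ct=max(cv2.findContours(m,cv2.RETR_EXTERNAL,cv2.CHAIN_APPROX_NONE)[0],key=cv2.contourArea)
P=np.array([plane(c,p[0],60)[:2] for p in ct],np.float32)
r=cv2.minAreaRect(P);print("rect",r)
g=cv2.cvtColor(im,cv2.COLOR_BGR2GRAY);k=blobs(((g<40)*255).astype(np.uint8)[160:220,290:345],100);print(k)
q=k[0][1];q=(q[0]+290,q[1]+160);print("pad",plane(c,q,68).round(1))
S,D=imaging.calibration("scene"),imaging.calibration("side")
p,e=tri([ray(S,381,248),ray(D,361,254),ray(c,*q)]);print("pad tri",p.round(1),e)
for n,u,v,a,b in(("L",391,183,(365.2,264.6),(347.5,264.9)),("R",241,200,(395.8,229.4),(374.3,239.2))):
    p,e=tri([ray(c,u,v),ray(S,*a),ray(D,*b)]);print(n,"tri",p.round(1),e)
    o=cv2.morphologyEx(orange(im)[v-30:v+30,u-30:u+30],cv2.MORPH_CLOSE,np.ones((5,5)))
    n_,l,s,_=cv2.connectedComponentsWithStats(o);o=(l==1+s[1:,4].argmax())
    ys,xs=np.nonzero(o);X=np.array([plane(c,(x+u-30,y+v-30),88)[:2] for x,y in zip(xs,ys)],np.float32)
    print(n,cv2.minAreaRect(X),X.mean(0));w,V=np.linalg.eigh(np.cov(X.T));print(np.degrees(np.arctan2(*V[::-1,1])))
big=cv2.resize(im[140:250,200:430],None,fx=3.4,fy=3.4,interpolation=cv2.INTER_CUBIC);cv2.imwrite("pics/w1c.png",big)
E
```

```text
rect ((501.15093994140625, 78.71430969238281), (237.73883056640625, 122.98646545410156), 83.133056640625)
[(np.int32(830), [25.4, 28.6], [9, 13, 33, 32])]
pad [500.3  70.9  68. ]
pad tri [501.   70.6  65.6] [1.7, 1.3, 0.4]
L tri [508.6 135.8  75.1] [1.3, 1.0, 2.4]
L ((508.37841796875, 134.3787078857422), (24.787391662597656, 8.354803085327148), 50.92885971069336) [508.21075 134.30945]
51.5773611631127
R tri [494.9   3.3  67.7] [0.1, 1.8, 1.7]
R ((492.8134460449219, 7.503561973571777), (8.92729377746582, 25.590757369995117), 17.574542999267578) [492.93567    7.616416]
106.590610077546
```

View pics/w1c.png

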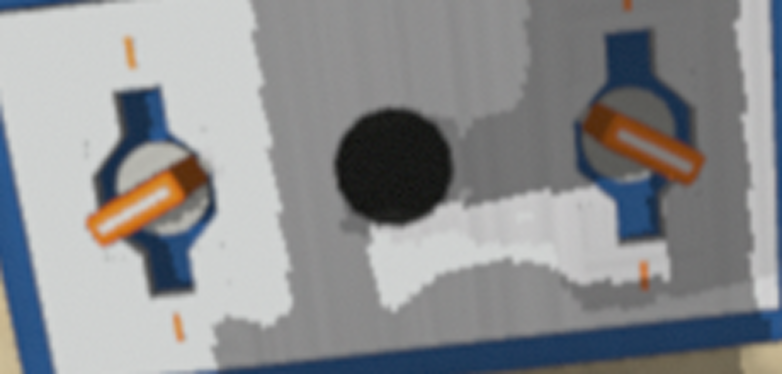

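The measurements agree. The pad is at (500.3, 70.9), the case y axis points at 83.1°, and the wings are within 1 mm of pad ± 64 mm along it. The left fin is at about 51.3° world (needs +58° about tool z), and the right fin is at about 107° (needs −66°). First I'll pinch the left wing.

Emit:
apply_moves --pt "0 18.3 30.3 0 0" --pt "0 18.3 30.4 0 0" --pt "0 0 0 16 -9.2" --pt "0 0 0 16 -9.2" --pt "0 0 0 16 -9.2" --pt "0 0 0 16 -9.3" --pt "0 0 0 16 -9.3" --pt "0 0 0 16 -9.3" --pt "0 0 0 16 -9.2" --pt "0 0 0 14 0" --pt "0 0 0 12 0" --pt "0 0 0 12 0" --pt "0 0 0 10 0" --pt "0 0 0 0 0" --newtons 30

```text
time_s: 4.08
eef_pos: [508.3, 134.1, 92.6]
ee_rot: [-0.001, -0.432, 0.902, 0.0]
force: [-1.0, 0.2, 0.1]
grip_width: 0.498
grip_force: 0.0
```

```bash
python3 - <<'E'
from h import *
s=sense();im=imaging.capture("wrist");cv2.imwrite("pics/w2.png",im)
print(s["eef_pos"],s["ee_rot"],s["joints"].round(3),s["force"].round(2),s["grip_width"])
E
```

```text
[508.25483185 134.051335    92.60022988] [-6.17362513e-04 -4.32225449e-01  9.01765327e-01  2.75890997e-04] [ 0.035  0.5    1.684  0.     0.959 -2.43 ] [-0.95  0.21  0.11] 0.49750164554109283
```

View pics/w2.png

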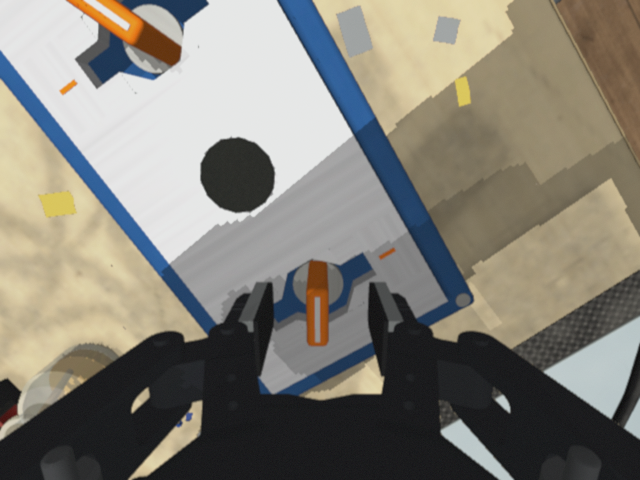

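The left fin stands upright and centred between the fingers at (317,305), square to the pads. Next I'll close on it and turn it.

Emit:
apply_moves --pt "1 0 0 0 0" --pt "1 0 0 0 0" --pt "1 0 0 0 0" --pt "1 0 0 0 0" --pt "1 0 0 0 0" --pt "1 0 0 0 4" --pt "1 0 0 0 8" --pt "1 0 0 0 8" --pt "1 0 0 0 8" --pt "1 0 0 0 8" --pt "1 0 0 0 8" --pt "1 0 0 0 8" --pt "1 0 0 0 6.1" --pt "1 0 0 0 0" --pt "1 0 0 0 0" --newtons 30

```text
time_s: 6.0
eef_pos: [509.8, 132.8, 93.8]
ee_rot: [0.002, 0.06, 0.998, -0.001]
force: [5.3, -9.5, -0.2]
grip_width: 0.095
grip_force: 32.6
```

Emit:
apply_moves --pt "0 0 0 0 0" --pt "0 0 0 0 0" --pt "0 0 0 0 0" --pt "0 0 0 -15 0" --pt "0 0 0 -25 0" --pt "0 0 0 -30 0" --pt "0 0 -20 -30 0" --pt "0 -10 -24 -30 0" --pt "0 -10 -20 -30 0" --pt "0 0 0 0 0" --pt "0 0 0 0 0"

```text
time_s: 7.38
eef_pos: [520.3, 68.5, 253.1]
ee_rot: [-0.0, 0.06, 0.998, 0.0]
force: [-0.3, 1.4, -0.9]
grip_width: 0.502
grip_force: 0.0
```

```bash
python3 - <<'E'
from h import *
s=sense();c=imaging.calibration("wrist");im=imaging.capture("wrist");cv2.imwrite("pics/w3.png",im);np.save("w3.npy",c["world_to_cam"])
print(s["eef_pos"],s["ee_rot"],s["joints"].round(3),s["force"].round(2))
g=cv2.cvtColor(im,cv2.COLOR_BGR2GRAY);m=((g<45)*255).astype(np.uint8);m[300:]=0
for a,q,b in blobs(m,300): print("pad?",a,q,b,plane(c,q,68).round(1))
# fins from orange; white line from bright pixels inside
o=orange(im)
for a,q,b in blobs(o,8):
    print(a,q,b)
    if a<150: continue
    x,y,w,h=b;mm=cv2.morphologyEx(o[y-3:y+h+3,x-3:x+w+3],cv2.MORPH_CLOSE,np.ones((7,7)))
    hsv=cv2.cvtColor(im[y-3:y+h+3,x-3:x+w+3],cv2.COLOR_BGR2HSV)
    wl=(cv2.erode(mm,np.ones((3,3)))>0)&(hsv[...,1]<140)
    for n,k in(("fin",mm>0),("line",wl)):
        ys,xs=np.nonzero(k)
        if len(xs)<8: continue
        X=np.array([plane(c,(u+x-3,v+y-3),91)[:2] for u,v in zip(xs,ys)]);_,V=np.linalg.eigh(np.cov(X.T))
        print(n,len(xs),X.mean(0).round(1),np.degrees(np.arctan2(*V[::-1,1])).round(1),cv2.minAreaRect(X.astype(np.float32))[1])
E
```

```text
[520.29897443  68.54727005 253.07671122] [-3.94040625e-04  5.96877923e-02  9.98217009e-01  1.23235356e-04] [-0.093  0.313  1.498  0.     1.331 -1.544] [-0.26  1.44 -0.89]
pad? 605 [593.0, 46.9] [546, 0, 94, 99] [404.6 304.7  68. ]
pad? 807 [318.3, 198.4] [302, 183, 33, 32] [500.2  70.8  68. ]
9 [391.2, 156.4] [391, 154, 2, 7]
227 [393.5, 202.7] [388, 187, 12, 32]
fin 444 [507.9 134. ] 167.3 (14.278175354003906, 31.36115074157715)
line 135 [508.5 135.3] 166.7 (13.0481595993042, 30.29147720336914)
226 [244.5, 200.7] [228, 189, 32, 23]
fin 378 [491.6   9.3] 112.8 (10.221012115478516, 35.879127502441406)
line 108 [492.5   8.2] 116.6 (6.282225608825684, 35.09954071044922)
13 [636.7, 330.3] [636, 328, 4, 8]
10 [495.8, 392.1] [494, 391, 5, 4]
12 [497.9, 396.6] [496, 394, 5, 6]
```

View pics/w3.png

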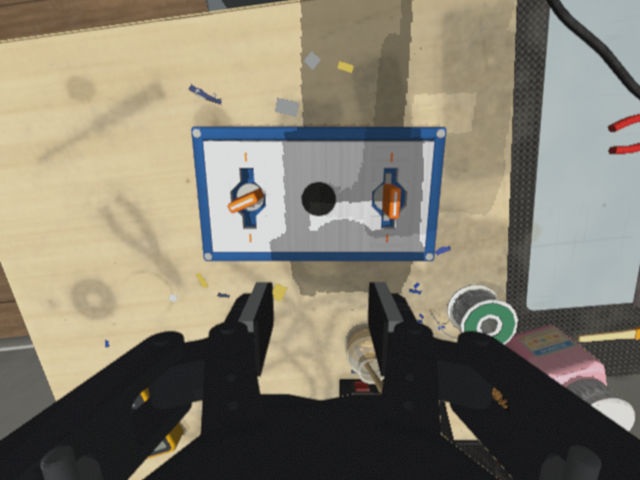

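The case is now square in view, with the pad at (318,198). The left wing at (393,203) looks nearly in line, and the right one at (245,201) is still turned. I'll zoom in on the left wing to check its residual angle.

```bash
python3 - <<'E'
from h import *
im=cv2.imread("pics/w3.png");cv2.imwrite("pics/w3c.png",cv2.resize(im[145:250,345:445],None,fx=5.6,fy=5.6,interpolation=cv2.INTER_CUBIC))
E
```

```text
(no output)
```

View pics/w3c.png

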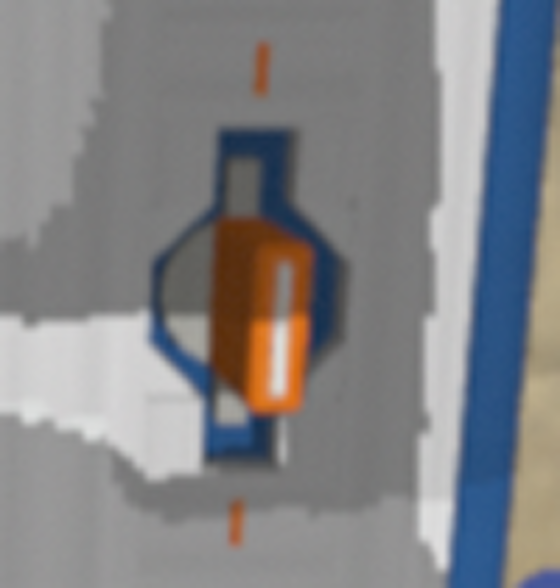

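The left white line is parallel to its slot dashes to about 1°. Now the right wing.

```bash
python3 - <<'E'
from h import *
c={"camera_matrix":imaging.calibration("wrist")["camera_matrix"],"world_to_cam":np.load("w1.npy")}
a=plane(c,(200+103/3.4,140+233/3.4),91);b=plane(c,(200+175/3.4,140+190/3.4),91);d=b-a;print((a+b)/2,np.degrees(np.arctan2(d[1],d[0])))
E
```

```text
[494.07494201   8.63891905  91.        ] 106.77351451771419
```

Emit:
apply_moves --pt "0 9.8 -31.7 0 0" --pt "0 9.9 -31.8 0 0" --pt "0 0 0 16 9.3" --pt "0 0 0 16 9.3" --pt "0 0 0 16 9.3" --pt "0 0 0 16 9.3" --pt "0 0 0 16 9.3" --pt "0 0 0 16 9.3" --pt "0 0 0 16 9.2" --pt "0 0 0 0 0" --pt "0 0 0 0 0"

```text
time_s: 8.8
eef_pos: [493.7, 7.7, 141.6]
ee_rot: [0.0, 0.585, 0.811, 0.0]
force: [-0.0, -0.2, 0.7]
grip_width: 0.498
grip_force: 0.0
```

Emit:
apply_moves --pt "0 0 0 12 1.5" --pt "0 0 0 14 0" --pt "0 0 0 12 0" --pt "0 0 0 10 0" --pt "0 0 0 0 0" --pt "1 0 0 0 0" --pt "1 0 0 0 0" --pt "1 0 0 0 0" --pt "1 0 0 0 0" --pt "1 0 0 0 0" --newtons 30

```text
time_s: 10.05
eef_pos: [493.2, 7.2, 93.8]
ee_rot: [-0.0, 0.597, 0.802, -0.001]
force: [-5.0, -3.1, 4.3]
grip_width: 0.098
grip_force: 31.3
```

Emit:
apply_moves --pt "1 0 0 0 -4" --pt "1 0 0 0 -8" --pt "1 0 0 0 -8" --pt "1 0 0 0 -8" --pt "1 0 0 0 -8" --pt "1 0 0 0 -8" --pt "1 0 0 0 -8" --pt "1 0 0 0 -8" --pt "1 0 0 0 -6.5" --pt "1 0 0 0 0" --pt "1 0 0 0 0"

```text
time_s: 11.42
eef_pos: [492.2, 6.1, 93.7]
ee_rot: [-0.002, 0.059, 0.998, -0.001]
force: [-13.0, -11.1, 8.6]
grip_width: 0.098
grip_force: 31.9
```

Emit:
apply_moves --pt "0 0 0 0 0" --pt "0 0 0 0 0" --pt "0 0 0 0 0" --pt "0 0 0 -15 0" --pt "0 0 0 -25 0" --pt "0 0 0 -30 0" --pt "0 -6 22 -30 0" --pt "0 -8 21 -30 0" --pt "0 -6 20.5 -30 0" --pt "0 0 0 0 0" --pt "0 0 0 0 0"

```text
time_s: 12.8
eef_pos: [520.6, 67.9, 253.1]
ee_rot: [-0.0, 0.06, 0.998, -0.0]
force: [0.1, -0.5, -1.0]
grip_width: 0.497
grip_force: 0.0
```

```bash
python3 - <<'E'
from h import *
s=sense();c=imaging.calibration("wrist");im=imaging.capture("wrist");cv2.imwrite("pics/w4.png",im);np.save("w4.npy",c["world_to_cam"])
print(s["eef_pos"],s["ee_rot"],s["force"].round(2))
g=cv2.cvtColor(im,cv2.COLOR_BGR2GRAY);m=((g<45)*255).astype(np.uint8);m[300:]=0
for a,q,b in blobs(m,300): print("pad?",a,q,b,plane(c,q,68).round(1))
print(blobs(orange(im),8))
cv2.imwrite("pics/w4c.png",cv2.resize(im[145:265,215:425],None,fx=3.8,fy=3.8,interpolation=cv2.INTER_CUBIC))
E
```

```text
[520.63291763  67.94119918 253.05391563] [-3.61808831e-04  5.97237582e-02  9.98214876e-01 -6.32338189e-05] [ 0.12 -0.46 -1.02]
pad? 600 [593.5, 46.0] [548, 0, 92, 97] [404.3 304.3  68. ]
pad? 811 [319.0, 198.0] [303, 182, 33, 32] [500.2  70.8  68. ]
[(np.int32(8), [392.0, 156.5], [392, 153, 1, 8]), (np.int32(265), [243.9, 199.5], [237, 184, 16, 34]), (np.int32(225), [394.4, 202.0], [389, 186, 12, 32]), (np.int32(10), [637.4, 330.2], [637, 328, 3, 7]), (np.int32(25), [496.8, 394.5], [493, 391, 8, 9]), (np.int32(9), [501.8, 402.6], [499, 402, 6, 2])]
```

View pics/w4c.png

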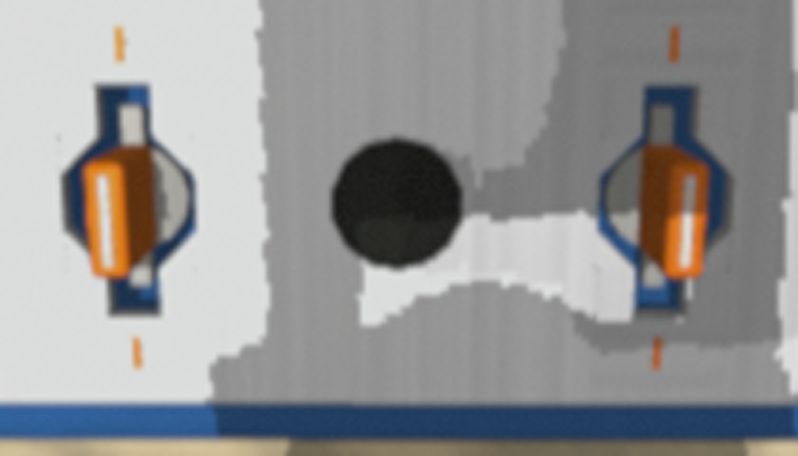

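The right white line is also parallel to its dashes to about 1.5°, and both wings are in line. The pad is at (319,198), unchanged in world coordinates. Next I'll shut the gripper and come down over the pad.

Emit:
apply_moves --pt "1 10 0.5 0 0" --pt "1 10.5 0 10 0" --pt "1 0 0 25 0" --pt "1 0 0 30 0" --pt "1 0 0 30 0" --pt "1 0 0 30 0" --pt "1 0 0 20 0" --pt "1 0 0 10 0" --pt "1 0 0 0 0" --pt "1 0 0 0 0"

```text
time_s: 14.1
eef_pos: [501.1, 71.0, 99.1]
ee_rot: [0.001, 0.06, 0.998, -0.0]
force: [0.2, 1.8, -0.2]
grip_width: -0.0
grip_force: 0.0
```

Emit:
apply_moves --pt "1 0 0 4 0" --pt "1 0 0 3 0" --pt "1 0 0 2 0" --pt "1 0 0 1 0" --pt "1 0 0 1 0" --pt "1 0 0 1 0" --pt "1 0 0 0 0" --pt "1 0 0 0 0"

```text
time_s: 15.1
eef_pos: [500.8, 71.1, 86.7]
ee_rot: [0.0, 0.06, 0.998, -0.0]
force: [-3.8, -0.1, 5.8]
grip_width: 0.001
grip_force: 3.4
```

Emit:
apply_moves --pt "1 0 0 1 0" --pt "1 0 0 1 0" --pt "1 0 0 0.5 0" --pt "1 0 0 0.5 0" --pt "1 0 0 0 0" --pt "1 0 0 0 0"

```text
time_s: 15.85
eef_pos: [500.8, 71.1, 84.0]
ee_rot: [0.0, 0.06, 0.998, -0.0]
force: [-3.7, -0.8, 10.9]
grip_width: -0.002
grip_force: 5.3
```

Emit:
apply_moves --pt "1 0 0 0.5 0" --pt "1 0 0 0.5 0" --pt "1 0 0 0 0" --pt "1 0 0 0 0"

```text
time_s: 16.35
eef_pos: [500.8, 71.1, 84.0]
ee_rot: [0.0, 0.06, 0.998, -0.0]
force: [-9.1, 0.2, 21.8]
grip_width: 0.001
grip_force: 10.8
```

The height no longer changes while the force has risen to 22 N, so the panel is on its hard stop. One look to confirm it is flush.

```bash
python3 - <<'E'
from h import *
im=imaging.capture("wrist");b=imaging.capture("side")
o=np.zeros((600,640,3),np.uint8);o[:300]=cv2.resize(im,(640,480))[100:400];o[300:]=cv2.resize(b[190:325,280:440+128],(640,300),interpolation=cv2.INTER_CUBIC)
cv2.imwrite("pics/fin.png",o);s=sense();print(s["force"].round(1),s["eef_pos"].round(1))
E
```

```text
[-9.2 -0.6 20.7] [500.8  71.1  84. ]
```

View pics/fin.png

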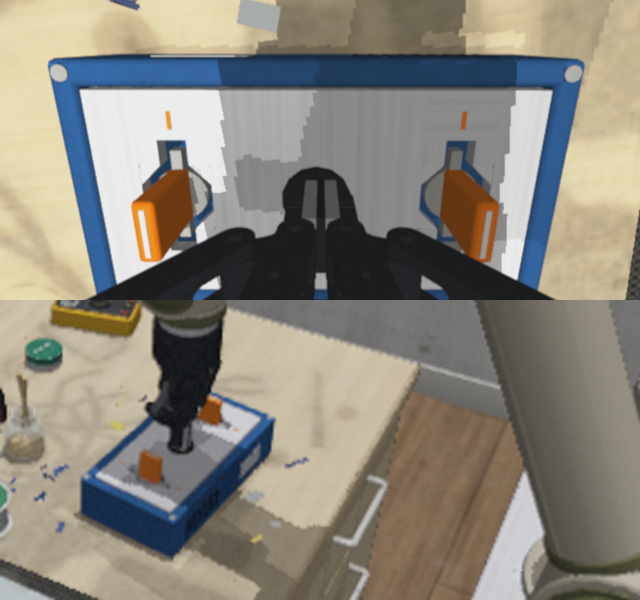

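The picture shows the panel level with the blue rim all round. Both wings are along their slots, at (165,215) and (470,215), and the shut fingers are on the pad at (318,190). I'm handing in.

```bash
python3 -c "
from rig import ctrl
print(ctrl.finish_job())"
```

```text
the job is handed in; nothing more can be done
None
```

Both wings are turned in line with their slots, and I handed the job in at about 16 s with the panel flush on its stop, held there at about 21 N; the other things on the desk were not touched.

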